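# Refit the boot dryer's timer knob and switch it off

### The arm

A 7-joint arm with a two-finger parallel gripper is mounted at the origin on the work surface. World frame = base frame: x ahead of the robot, y to its left, z up, the work surface at z = 0. Lengths are in m, angles in rad, forces in N, time in s.
With the tool pointing down it reaches from about 0.4 to 0.85 m from the base axis. Payload 4.5 kg.
Tool frame: the origin (TCP) lies at the very end of the fingers, on their centre line; the grasp point (between the pads) lies 19 mm behind it (r.pinch_z is the distance from the TCP to the grasp point, in m); x points along the fingers, y is the direction in which the jaws open and shut, and the axes are right-handed (so a half turn about x gives the same grasp; the last joint's range is limited). The gripper opens to 88 mm and grips with 3 to 60 N. Pads are 18 mm wide; open, the fingers measure 123 mm over their backs; the gripper's body (75 mm by 187 mm) begins 45 mm behind the grasp point.
Start: joints at [-1.178, 0.689, -0.195, 1.565, 0.157, 0.902, -0.215], TCP at [0.219, 0.585, 0.239] pointing down, gripper open.
Joint ranges: [-3.01, 3.01], [-0.46, 2.08], [-1.47, 1.51], [0.13, 2.56], [-1, 4.14], [0.04, 2.09], [-2.66, 2.66]. Speed limits (rad/s): [2.57, 2.57, 3.14, 3.14, 3.14, 3.14, 3.14].

### API

Orientations are given as a unit quaternion [x, y, z, w].
In Python, from plant import telemetry, cams, job, r gives the robot as it stands.
- The arm moves only by the tool send_rows, never from a script. Its argument "commands" is one flat list of numbers, 7 for each row, row after row: the shift along the world's x, y, z as a fraction of full scale, then the turn, a rotation vector about the world's x, y, z as a fraction of full scale, then the closure, from 0 (fully open) to 1 (shut). In form: [dx, dy, dz, wx, wy, wz, claw, dx, dy, dz, wx, wy, wz, claw, ...]. A call has 1 to 12 rows; each row shifts and turns the pose as measured when the row begins; what a row does not reach is not made up. Full scale, the value 1, is 250 mm for a shift and 90 degrees for a turn. A row lasts 1/10 s, in which the tool goes at most 50 mm and 8.59 degrees, less where a joint would pass 70% of its speed; a pose out of reach is approached as far as the arm can. A call with a number of a shift or a turn outside -1 to 1 is refused whole. A call with a gripper value outside its range is refused whole. The fingers move at their own pace and stop on an object; "newtons" is the grip in N (left out, the last holds). Time passes only in rows, so rows that do not move let the fingers close. It gives the time, the measured TCP pose, the force and the opening at its end, in the units of the state.
- telemetry.get_state(): the state, without advancing time (a new reading comes with each control period).
- cams.snapshot(name): name is "scene" or "top" or "wrist"; returns a dict with "image" (400x640x3 uint8, blue, green, red), "intrinsics" (3x3 intrinsics, pixels), "world_to_cam" (4x4, takes a point from world to camera coordinates). Camera axes: x right, y down, z forward; pixel columns grow to the right and rows downward; lengths in m; the calibration is good to about 2 mm. A picture is of the moment at which its call begins. There is no depth.
- job.finish_job(): hands the job in, once; it reports no verdict.
The state is a dict: "clock": time; "q": joint angles; "qd": joint speeds; "joint_torque": joint torques, N m; "tool_pos": TCP position; "eef_rot": TCP orientation; "contact_force": force on the tool from outside, world axes, zero at the start; "moment": the same for the moment, N m; "opening": opening from 0.0 (shut) to 1.0 (fully open).
Only numpy, scipy, OpenCV 4.12 (cv2) and the standard library are available. Lean on these libraries where they do the work, as an engineer would, in place of code of your own. Each camera call takes 0.05 s, during which the arm holds its last target.

### The job

The timer knob has come off the boot dryer while it was running. Put the knob back on its splined spindle: turn it until the splines mesh, press it fully home without forcing it, then turn it back anticlockwise to the zero stop, its pointer at the red mark, so that the dryer is off, and let go. Leave the other things on the shelf where they are.

Things in the scene. Friction and masses are not known exactly. Their poses are not given: they have to be found in the camera images.
- knob: The loose timer knob, black plastic, 45 g, 35.5 mm high, lying right way up on the shelf. Origin: centre of its flat underside; z up its axis; x along its pointer. A round skirt 48 mm across, 18 mm high, carries a finger bar on top. A white pointer line runs from the centre of the bar's top to its +x end and down the skirt; the -x end has none.
- knob_grip (a point): Middle of the knob's finger bar, on the axis, 27 mm above its underside. The bar is 42 mm long (knob x), 12 mm wide (knob y) and reaches from 18 to 35.5 mm above the underside.
- knob_bore (a point): Mouth of the knob's splined bore, at the centre of its underside. The bore is 14.5 mm deep. Five inner teeth, 2.2 mm wide, 60 degrees apart, 14.4 mm across between tips, none on the +x (pointer) side, slide into the gaps of the spindle: it fits one way only, pointer over the spindle's red wide tooth, within about 7 degrees.
- dryer: White boot dryer, 200 mm deep (x), 260 mm wide (y); it cannot be shifted. Origin: centre of its underside; z up; x points from the timer side to the two grey air outlets. Flat deck 85 mm high; the outlets are stubs 44 mm across (58 mm at the foot) up to 153 mm high, at x = 50, y = +/-75 mm. Grey dial plate, 86 mm across, 2 mm thick, at x = -55, y = 0 mm.
- timer_seat (a point): Point on the spindle's vertical axis, 88.5 mm above the shelf, where the knob's underside rests when fully home (on a grey flange 34 mm across). Turns with the dryer, not the spindle. Unmeshed, the knob stands 8.5 mm above it; meshed, it slides down freely to about 6 mm, then a spring clip must be overcome with a push of about 5 to 12 N to go home.
- spindle_tip (a point): Top of the white timer spindle, on its axis, 13.5 mm above the seat; turns with the spindle: its x points along the red wide tooth. The core is 12 mm across with a tapered tip; around it six teeth, 20 mm across their tips, rise 8.5 mm above the seat. One of the six gaps is filled: the wide red tooth, with a red index line on the flange.
- zero_mark (a point): The red zero mark on the dial plate, on the dryer's +x side of the spindle, 36.5 mm from its axis. White ticks follow clockwise.
- timer (a joint): Spindle angle, rad: 0 at the zero (off) stop, growing clockwise seen from above, to 4.7. At 0 the red tooth points at the zero mark; it is turned clockwise from it by this angle. Stays where left; turning takes about 0.045 N m. The knob has about 9 degrees of play on it each way: turn the knob that much past zero for the spindle to reach its stop.
- glasses_case: Blue closed glasses case, 160 (x) x 64 x 46 mm. Origin: centre of its underside. To be left alone.
- key_dish: White ceramic key dish, 128 mm across the rim, 26 mm high. Origin: centre of its underside. To be left alone.
- keys: Steel key ring with two keys and a red tag, about 70 mm long, lying in the dish. To be left alone.
- shoehorn: Black plastic shoehorn, 180 mm long (along its x), 42 mm wide, lying on the shelf. To be left alone.
There are look-alikes about, which are no part of the job. There is more than one size of the knob; the job needs the larger.

How it is judged:
By the outcome, as a careful person would: the job done as asked, in the order asked, and still so for the second after the job is handed in, with the robot touching nothing.
It also fails if it takes over 58 s, if anything falls off the work surface, if the arm or the gripper's body presses on something with over 40 N, if the wrist force passes 120 N, or if a joint passes its speed limit or range.

## Working session

There is one attempt and no reset: what is moved stays moved. The work goes in short steps, Python scripts to look and compute and a tool call to move; the robot and the scene stay as the last step left them, time stands still between calls to the robot, and variables do not carry over. Pictures are saved under pics/ and viewed, and the job is handed in when it is done.

Besides the shell and the picture viewer there is one more tool, called after "Emit:" in YAML: its name, and indented under it one key for each argument. send_rows: Moves the arm, as the interface text tells. Its arguments: {"type":"object","properties":{"commands":{"type":"array"},"newtons":{"type":"number"}},"required":["commands"]}

```bash
mkdir -p pics; ls; python3 - <<'E'
from plant import telemetry, cams, job, r
import cv2
s=telemetry.get_state();print(s)
for n in ["scene","top","wrist"]:
    d=cams.snapshot(n);cv2.imwrite(f"pics/{n}0.png",d["image"]);print(n,d["intrinsics"],d["world_to_cam"])
E
```

```text
pics
{'clock': 0.0, 'q': array([-1.17817494,  0.68996019, -0.19449277,  1.56632411,  0.15733119,
        0.9024836 , -0.21508569]), 'qd': array([-0.00074598, -0.0005949 , -0.00106334,  0.00060405, -0.00252189,
        0.00031302,  0.00034226]), 'joint_torque': array([-1.43193574e-04, -5.27552354e+01, -1.26709767e+00, -1.53425592e+01,
       -5.26629179e-02,  6.37427627e-03,  1.58753055e-04]), 'tool_pos': array([0.21932963, 0.58459534, 0.23792965]), 'eef_rot': array([ 0.12552064,  0.69581702, -0.12677628,  0.69570901]), 'contact_force': array([-0.02040557, -0.5433512 , -1.19263362]), 'moment': array([-0.00097132, -0.05742366,  0.01112742]), 'opening': 0.99690744412193}
scene [[419.01184444   0.         324.7994823 ]
 [  0.         419.01184444 195.82508076]
 [  0.           0.           1.        ]] [[ 0.83014684  0.55749843  0.00719208 -0.47059518]
 [ 0.47488678 -0.70025695 -0.53303166 -0.21906944]
 [-0.29212801  0.44590997 -0.84606473  1.19716485]
 [ 0.          0.          0.          1.        ]]
top [[476.84540786   0.         320.84493372]
 [  0.         476.84540786 196.15857113]
 [  0.           0.           1.        ]] [[ 0.01356075 -0.99988716 -0.00646312 -0.00432479]
 [-0.99294143 -0.01270431 -0.11792333  0.56511431]
 [ 0.11782791  0.00801662 -0.99300167  1.0977925 ]
 [ 0.          0.          0.          1.        ]]
wrist [[301.81497383   0.         318.33978026]
 [  0.         301.81497383 201.98785467]
 [  0.           0.           1.        ]] [[ 0.35108502  0.93634069 -0.00233097 -0.62372446]
 [ 0.90024664 -0.33686475  0.27582263 -0.03813184]
 [ 0.25747873 -0.09893564 -0.96120572  0.38951644]
 [ 0.          0.          0.          1.        ]]
```

View pics/scene0.png

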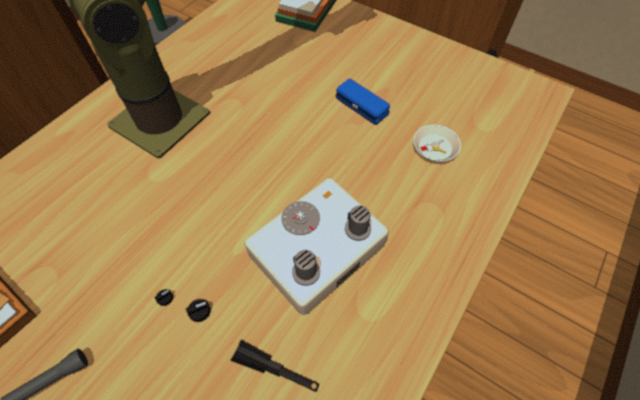

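View pics/top0.png

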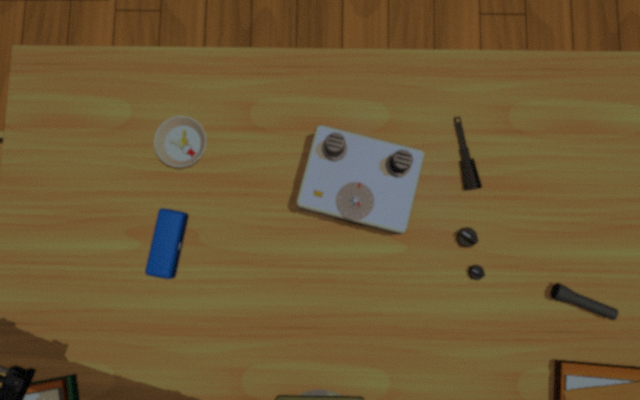

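View pics/wrist0.png

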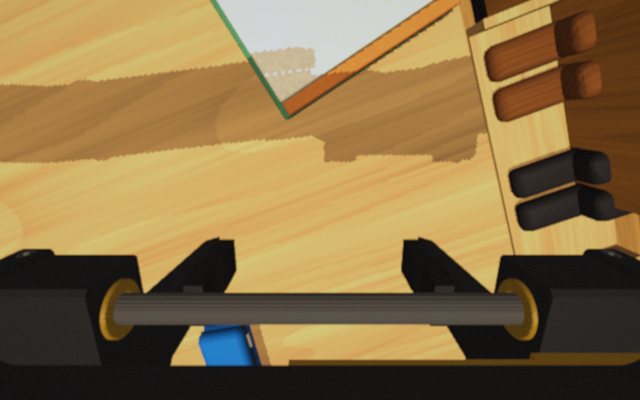

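Candidates for the knob: top (467,237) / scene (199,310), the larger one, and top (476,272) / scene (165,297), the smaller. The larger is wanted. I'll check it in close crops.

```bash
cat > h.py <<'E'
import numpy as np,cv2
from plant import telemetry,cams
def crop(img,x0,y0,x1,y1,k,f):
    c=cv2.resize(img[y0:y1,x0:x1],None,fx=k,fy=k,interpolation=cv2.INTER_CUBIC)
    c=cv2.convertScaleAbs(c,alpha=1.5,beta=15); cv2.imwrite(f,c)
def ray(d,u,v,z):
    K=d["intrinsics"];T=d["world_to_cam"];R=T[:3,:3];t=T[:3,3]
    c=-R.T@t; w=R.T@np.linalg.solve(K,[u,v,1.]); return c+w*(z-c[2])/w[2]
def proj(d,p):
    K=d["intrinsics"];T=d["world_to_cam"];q=K@(T[:3,:3]@np.array(p)+T[:3,3]);return q[:2]/q[2]
E
python3 - <<'E'
from h import *
a=cv2.imread("pics/top0.png");b=cv2.imread("pics/scene0.png")
crop(a,440,215,500,290,8,"pics/c1.png");crop(b,145,275,225,335,8,"pics/c2.png")
crop(a,325,170,385,230,9,"pics/c3.png");crop(b,270,190,330,250,9,"pics/c4.png")
E
```

```text
(no output)
```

View pics/c1.png

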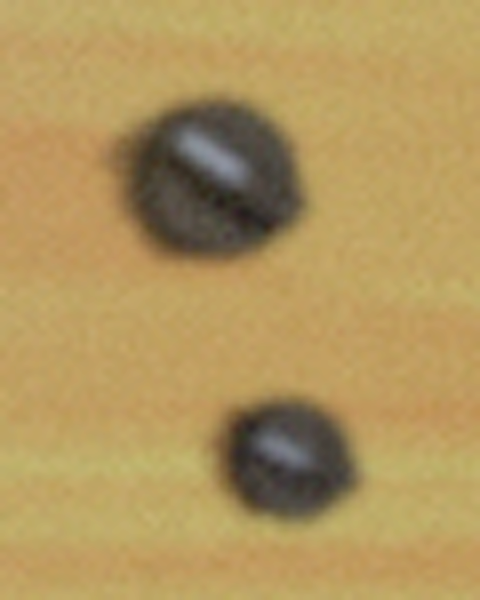

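View pics/c2.png

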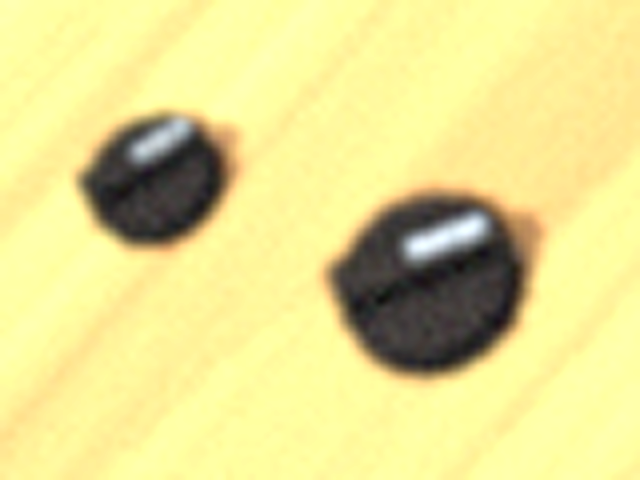

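View pics/c3.png

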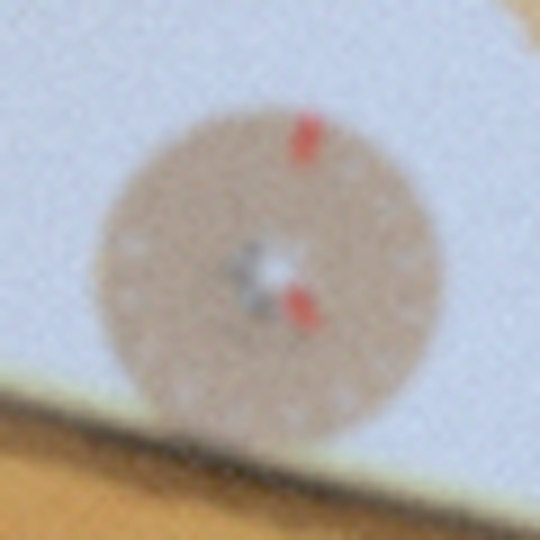

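View pics/c4.png

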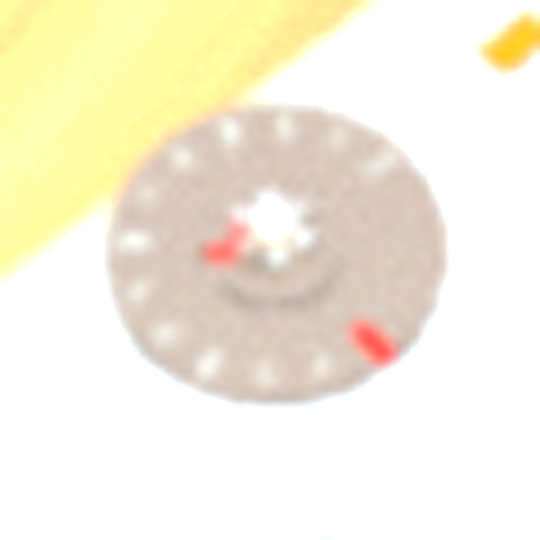

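Large knob: skirt centre at about top (466.9,237.2), white line running up-left from the bar's centre, so the bar angle can be measured. Dial plate centre is at top (354.9,200.8); red mark at (359,185); red tooth and index line point down-right from the spindle. Now to convert these to metres.

```bash
python3 - <<'E'
from h import *
d=cams.snapshot("top");s=cams.snapshot("scene")
T=lambda x,y,z,k=9,o=(325,170):ray(d,o[0]+(x+.5)/k-.5,o[1]+(y+.5)/k-.5,z)
S=lambda x,y,z,k=9,o=(270,190):ray(s,o[0]+(x+.5)/k-.5,o[1]+(y+.5)/k-.5,z)
p=lambda n,a:print(n,np.round(a,4))
p("plate top",T(269,277,.087));p("plate sc",S(278,253,.087))
p("tip top",T(274,268,.102));p("tip sc",S(272,215,.102))
zt=T(307,140,.087);zs=S(374,343,.087);p("zero",zt);p("zero s",zs)
rt=T(310,322,.0885);rs=S(215,254,.0885);p("redidx end",rt);p("redidx s",rs)
for nm,c,a,b in (("top",T(269,277,.087),zt,rt),("sc",S(278,253,.087),zs,rs)):
    print(nm,[np.degrees(np.arctan2(*(v-c)[[1,0]])) for v in(a,b)],[np.linalg.norm((v-c)[:2]) for v in (a,b)])
k=(440,215);K=lambda x,y,z:T(x,y,z,8,k)
k2=(145,275);K2=lambda x,y,z:S(x,y,z,8,k2)
a,b=K(178,135,.0355),K(240,172,.0355);p("bar end,ctr",[a,b]);print(np.degrees(np.arctan2(*(a-b)[[1,0]])))
a,b=K2(487,218,.0355),K2(402,250,.0355);p("bar end,ctr sc",[a,b]);print(np.degrees(np.arctan2(*(a-b)[[1,0]])))
p("skirt base T",K(215,178,.012)); p("skirt sc",K2(430,290,.012))
p("wide T",np.linalg.norm(K(130,178,.012)-K(300,178,.012)))
E
```

```text
plate top [ 0.5503 -0.0732  0.087 ]
plate sc [ 0.5511 -0.0745  0.087 ]
tip top [ 0.5508 -0.0735  0.102 ]
tip sc [ 0.5491 -0.0732  0.102 ]
zero [ 0.585  -0.0826  0.087 ]
zero s [ 0.585  -0.0818  0.087 ]
redidx end [ 0.5389 -0.0834  0.0885]
redidx s [ 0.539  -0.0841  0.0885]
top [np.float64(-15.075711664862165), np.float64(-138.03195471305742)] [np.float64(0.036035872585889965), np.float64(0.015265473711474726)]
sc [np.float64(-12.094303349428376), np.float64(-141.72136937221703)] [np.float64(0.03466218070044692), np.float64(0.015432953321046747)]
bar end,ctr [[ 0.4859 -0.3283  0.0355]
 [ 0.4753 -0.3461  0.0355]]
59.402061009411646
bar end,ctr sc [[ 0.4854 -0.3282  0.0355]
 [ 0.4728 -0.3469  0.0355]]
56.21312832208444
skirt base T [ 0.4743 -0.3458  0.012 ]
skirt sc [ 0.4764 -0.3486  0.012 ]
wide T 0.0507
```

```bash
cat >> h.py <<'E'
from scipy.spatial.transform import Rotation as Rn
def st():
    s=telemetry.get_state();M=Rn.from_quat(s["eef_rot"]).as_matrix()
    print("t",round(s["clock"],2),"tcp",np.round(s["tool_pos"],4),"jaw yaw",round(np.degrees(np.arctan2(M[1,1],M[0,1])),2),"x",np.round(M[:,0],4),"F",np.round(s["contact_force"],2),"M",np.round(s["moment"],3),"op",round(s["opening"],3),"q",np.round(s["q"],3));return s
E
python3 - <<'E'
from h import *
from plant import r
st();print([a for a in dir(r) if a[0]!='_'])
E
```

```text
t 0.25 tcp [0.2194 0.585  0.2384] jaw yaw 69.44 x [-3.e-04 -8.e-04 -1.e+00] F [-0.25  0.04 -0.64] M [ 0.035 -0.013  0.036] op 1.002 q [-1.178  0.69  -0.195  1.566  0.157  0.902 -0.215]
['Unreachable', 'pinch_z']
```

Checks agree between the two cameras: seat ≈ (0.5505,-0.0735), zero direction ≈ -13.5°, red tooth ≈ -140°, and knob ≈ (0.4745,-0.346), heading ≈ 58°. The skirt measures 50 mm, so this is the larger knob. Plan:
1. Grasp the bar at jaw yaw -32°.
2. Turn the knob on the shelf by about -110°.
3. Regrasp half a turn round, so the wrist range covers both the insertion and the turn back to zero.

Moving towards the knob now.

Emit:
send_rows:
  commands: [0.09,-0.16,0,0,0,-0.05,0.3,0.09,-0.16,0,0,0,-0.05,0.3,0.09,-0.16,0,0,0,-0.05,0.3,0.09,-0.16,0,0,0,-0.05,0.3,0.09,-0.16,0,0,0,-0.05,0.3,0.09,-0.16,0,0,0,-0.05,0.3,0.09,-0.16,0,0,0,-0.05,0.3,0.09,-0.16,0,0,0,-0.05,0.3,0.09,-0.16,0,0,0,-0.05,0.3,0.09,-0.16,0,0,0,-0.05,0.3,0.09,-0.16,0,0,0,-0.05,0.3,0.09,-0.16,0,0,0,-0.05,0.3]
  newtons: 30

```text
clock: 1.45
tool_pos: [0.4906, 0.094, 0.2389]
eef_rot: [0.438, 0.558, -0.431, 0.557]
contact_force: [1.2, 1.2, -0.5]
opening: 0.695
```

```bash
python3 -c "
from h import *
st()"
```

```text
t 1.45 tcp [0.4906 0.094  0.2389] jaw yaw 14.16 x [ 0.0057  0.009  -0.9999] F [ 1.24  1.23 -0.48] M [-0.067 -0.008  0.001] op 0.695 q [-0.282  0.522  0.008  1.95  -0.018  0.662 -0.014]
```

Emit:
send_rows:
  commands: [-0.006,-0.16,-0.02,0,0,-0.047,0.3,-0.006,-0.16,-0.02,0,0,-0.047,0.3,-0.006,-0.16,-0.02,0,0,-0.047,0.3,-0.006,-0.16,-0.02,0,0,-0.047,0.3,-0.006,-0.16,-0.02,0,0,-0.047,0.3,-0.006,-0.16,-0.02,0,0,-0.047,0.3,-0.006,-0.16,-0.03,0,0,-0.047,0.3,-0.006,-0.16,-0.03,0,0,-0.047,0.3,-0.006,-0.16,-0.03,0,0,-0.047,0.3,-0.006,-0.16,-0.03,0,0,-0.047,0.3,-0.006,-0.16,-0.03,0,0,-0.047,0.3,0,0,0,0,0,0,0.3]

```text
clock: 2.65
tool_pos: [0.4756, -0.3715, 0.1698]
eef_rot: [0.631, 0.321, -0.622, 0.333]
contact_force: [-1.3, -0.7, -0.6]
opening: 0.699
```

```bash
python3 -c "
from h import *
st()
d=cams.snapshot('wrist');cv2.imwrite('pics/w1.png',d['image']);np.savez('w1.npz',**d)
for p in ([.4745,-.346,.0355],[.4745+.021*np.cos(np.radians(58)),-.346+.021*np.sin(np.radians(58)),.0355]):print(proj(d,p))
"
```

```text
t 2.65 tcp [ 0.4756 -0.3715  0.1698] jaw yaw -34.92 x [ 0.0188 -0.0087 -0.9998] F [-1.26 -0.7  -0.63] M [-0.134  0.157  0.031] op 0.699 q [ 0.496  0.745  0.163  1.731 -0.186  0.66   0.152]
[298.77285085 171.95246585]
[297.20154396 149.35670801]
```

View pics/w1.png

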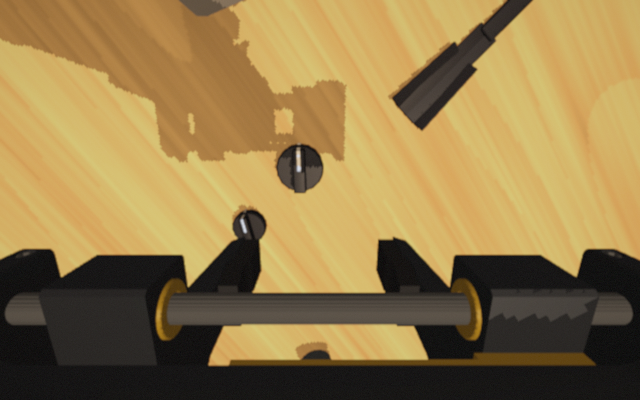

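The wrist view shows the large knob at (300,168), with its white line running up from the centre, and the smaller knob at (249,225). I'll refine in a crop.

```bash
python3 -c "
from h import *
crop(cv2.imread('pics/w1.png'),265,130,335,205,8,'pics/w1c.png')"
```

```text
(no output)
```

View pics/w1c.png

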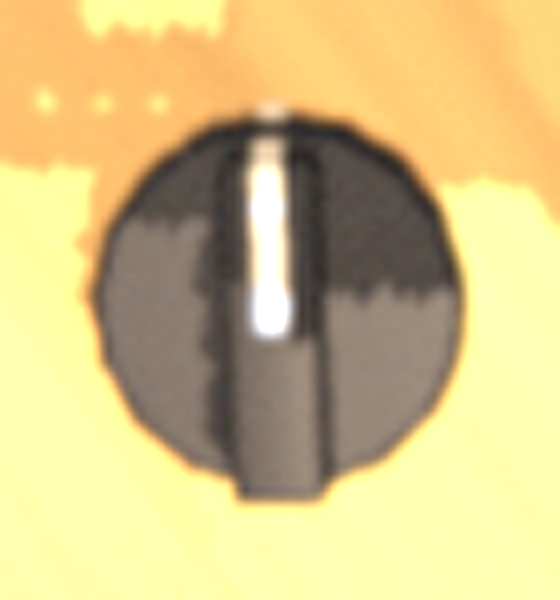

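```bash
python3 -c "
from h import *
d=np.load('w1.npz')
W=lambda x,y,z:ray(d,265+(x+.5)/8-.5,130+(y+.5)/8-.5,z)
e,c,n=W(266,155,.0355),W(270,332,.0355),W(282,495,.0355)
print(e,c,n,np.linalg.norm(e-n))
for a,b in((e,c),(e,n),(c,n)):print(np.degrees(np.arctan2(*(a-b)[[1,0]])))
print('skirt',W(278,300,.018),np.linalg.norm(W(95,300,.018)-W(462,300,.018)))
"
```

```text
[ 0.48631083 -0.32820427  0.0355    ] [ 0.47464227 -0.3450702   0.0355    ] [ 0.46428053 -0.36178834  0.0355    ] 0.0401649580142864
55.32290090321303
56.73614052629856
58.209754573572646
skirt [ 0.47537107 -0.34445864  0.018     ] 0.045420218595566185
```

Emit:
send_rows:
  commands: [-0.002,0.05,-0.04,0.003,0.006,0.01,0.4,-0.001,0.04,-0.06,0.003,0.006,0.01,0.4,0,0.015,-0.08,0,0,0,0.4,0,0,-0.08,0,0,0,0.4,0,0,-0.06,0,0,0,0.4,0,0,-0.04,0,0,0,0.4,0,0,-0.02,0,0,0,0.4,0,0,0,0,0,0,0.4]

```text
clock: 3.5
tool_pos: [0.4788, -0.32, 0.0667]
eef_rot: [0.618, 0.354, -0.614, 0.34]
contact_force: [-0.4, 0.6, 0.3]
opening: 0.601
```

```bash
python3 -c "
from h import *
st()
d=cams.snapshot('wrist');cv2.imwrite('pics/w2.png',d['image']);print(proj(d,[.4748,-.345,.0355]))
"
```

```text
t 3.5 tcp [ 0.4788 -0.32    0.0667] jaw yaw -31.24 x [-0.0052  0.0202 -0.9998] F [-0.45  0.56  0.26] M [-0.066  0.114 -0.023] op 0.601 q [ 0.462  0.885  0.096  1.831 -0.206  0.451  0.166]
[333.61279499 267.36898999]
```

View pics/w2.png

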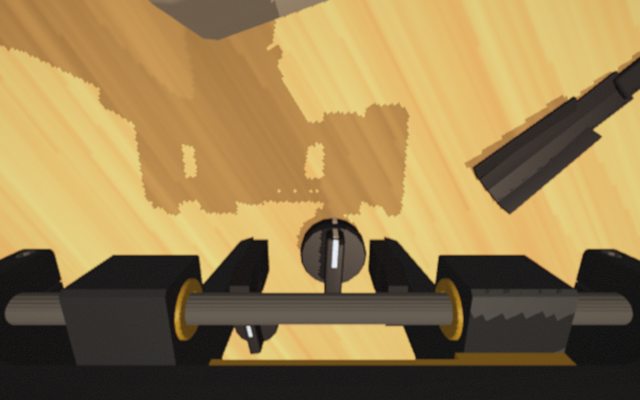

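The move overshot laterally: the arm coasts after fast rows. I'll correct with single small rows and watch the response.

Emit:
send_rows:
  commands: [-0.008,-0.05,0,-0.007,-0.002,-0.01,0.4,0,0,0,0,0,0,0.4]

```text
clock: 3.75
tool_pos: [0.4776, -0.3342, 0.0683]
eef_rot: [0.62, 0.344, -0.618, 0.34]
contact_force: [-0.2, 0.3, 0.5]
opening: 0.6
```

```bash
python3 -c "
from h import *
st()"
```

```text
t 3.75 tcp [ 0.4776 -0.3342  0.0683] jaw yaw -32.2 x [ 8.0e-04  6.4e-03 -1.0e+00] F [-0.21  0.28  0.5 ] M [-0.078  0.161  0.008] op 0.6 q [ 0.474  0.886  0.107  1.822 -0.205  0.448  0.165]
```

Emit:
send_rows:
  commands: [0,0,0,0,0,0,0.4]

```text
clock: 3.85
tool_pos: [0.4777, -0.3348, 0.0689]
eef_rot: [0.621, 0.343, -0.618, 0.34]
contact_force: [0.2, 0.3, 0.3]
opening: 0.601
```

```bash
python3 -c "
from h import *
st()"
```

```text
t 3.85 tcp [ 0.4777 -0.3348  0.0689] jaw yaw -32.25 x [ 0.0017  0.0057 -1.    ] F [0.17 0.25 0.26] M [-0.102  0.129  0.009] op 0.601 q [ 0.474  0.885  0.107  1.821 -0.205  0.448  0.165]
```

Emit:
send_rows:
  commands: [-0.012,-0.038,-0.02,-0.0036,0.001,-0.008,0.4,0,0,-0.04,0,0,0,0.4,0,0,-0.04,0,0,0,0.4,0,0,-0.02,0,0,0,0.4,0,0,0,0,0,0,0.4]

```text
clock: 4.35
tool_pos: [0.4741, -0.3461, 0.0365]
eef_rot: [-0.622, -0.336, 0.622, -0.337]
contact_force: [-0.0, 0.2, -0.1]
opening: 0.603
```

```bash
python3 -c "
from h import *
st()
d=cams.snapshot('wrist');cv2.imwrite('pics/w3.png',d['image']);print(proj(d,[.4748,-.345,.0355]))
"
```

```text
t 4.35 tcp [ 0.4741 -0.3461  0.0365] jaw yaw -33.12 x [ 6.0e-04 -1.3e-03 -1.0e+00] F [-0.01  0.25 -0.12] M [-0.1    0.089 -0.053] op 0.603 q [ 0.495  0.941  0.1    1.818 -0.21   0.392  0.17 ]
[317.98435879 251.72210985]
```

View pics/w3.png

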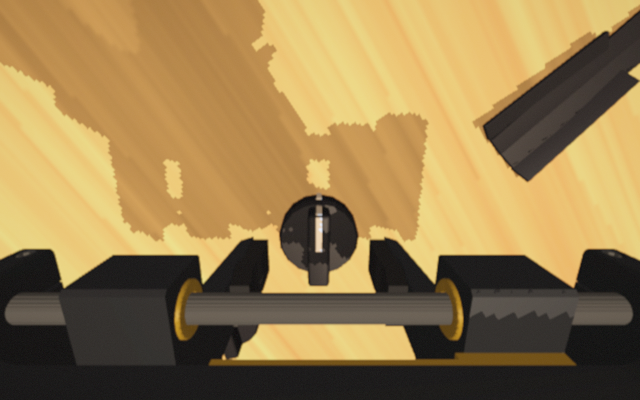

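Emit:
send_rows:
  commands: [0.003,0.003,-0.03,0,0,0,0.4,0,0,-0.025,0,0,0,0.4,0,0,0,0,0,0,0.4]

```text
clock: 4.7
tool_pos: [0.4754, -0.3451, 0.0221]
eef_rot: [0.622, 0.336, -0.621, 0.338]
contact_force: [0.1, 0.4, -0.3]
opening: 0.603
```

```bash
python3 -c "
from h import *
st()"
```

```text
t 4.7 tcp [ 0.4754 -0.3451  0.0221] jaw yaw -33.08 x [ 0.0013 -0.0015 -1.    ] F [ 0.14  0.44 -0.28] M [-0.071  0.141  0.024] op 0.603 q [ 0.496  0.965  0.093  1.818 -0.213  0.366  0.171]
```

Emit:
send_rows:
  commands: [0,0,-0.006,0,0,0,0.4,0,0,0,0,0,0,1,0,0,0,0,0,0,1,0,0,0,0,0,0,1,0,0,0,0,0,0,1,0,0,0,0,0,0,1,0,0,0,0,0,0,1]
  newtons: 20

```text
clock: 5.4
tool_pos: [0.4758, -0.3452, 0.021]
eef_rot: [0.622, 0.336, -0.621, 0.338]
contact_force: [-0.4, 0.3, -0.1]
opening: 0.136
```

```bash
python3 -c "
from h import *
st()"
```

```text
t 5.4 tcp [ 0.4758 -0.3452  0.021 ] jaw yaw -33.06 x [ 0.0022 -0.0021 -1.    ] F [-0.41  0.27 -0.06] M [-0.046  0.067  0.042] op 0.136 q [ 0.496  0.967  0.093  1.818 -0.214  0.364  0.172]
```

Emit:
send_rows:
  commands: [0,0,0.012,0,0,0,1,0,0,0,0,0,-0.04,1,0,0,0,0,0,-0.09,1,0,0,0,0,0,-0.09,1,0,0,0,0,0,-0.09,1,0,0,0,0,0,-0.09,1,0,0,0,0,0,-0.09,1,0,0,0,0,0,-0.09,1,0,0,0,0,0,-0.09,1,0,0,0,0,0,-0.09,1,0,0,0,0,0,-0.06,1,0,0,0,0,0,0,1]

```text
clock: 6.6
tool_pos: [0.4771, -0.3442, 0.0261]
eef_rot: [0.697, -0.123, -0.696, -0.121]
contact_force: [-0.2, -0.3, -1.5]
opening: 0.132
```

```bash
python3 -c "
from h import *
st()"
```

```text
t 6.6 tcp [ 0.4771 -0.3442  0.0261] jaw yaw -109.87 x [ 0.0022 -0.0028 -1.    ] F [-0.21 -0.34 -1.51] M [ 0.016  0.147 -0.06 ] op 0.132 q [ 0.334  1.     0.382  1.826 -0.769  0.466 -0.659]
```

Turned -77° in total (knob heading now about -20°), which is enough. Set it down, release partly, rise above the bar and turn half round.

Emit:
send_rows:
  commands: [0,0,-0.012,0,0,0,1,0,0,-0.007,0,0,0,1,0,0,0,0,0,0,1]

```text
clock: 6.9
tool_pos: [0.4774, -0.3439, 0.0212]
eef_rot: [0.698, -0.121, -0.696, -0.119]
contact_force: [0.6, 0.0, 0.8]
opening: 0.133
```

```bash
python3 -c "
from h import *
st()"
```

```text
t 6.9 tcp [ 0.4774 -0.3439  0.0212] jaw yaw -109.55 x [ 0.0027 -0.0023 -1.    ] F [0.64 0.02 0.85] M [ 0.08   0.149 -0.035] op 0.133 q [ 0.339  1.007  0.372  1.825 -0.771  0.456 -0.652]
```

Release to a 35 mm opening, rise 25 mm, then turn +180° over about 22 rows.

Emit:
send_rows:
  commands: [0,0,0,0,0,0,0.6,0,0,0,0,0,0,0.6,0,0,0,0,0,0,0.6,0,0,0.04,0,0,0,0.6,0,0,0.05,0,0,0,0.6,0,0,0.02,0,0,0,0.6,0,0,0,0,0,0.05,0.6,0,0,0,0,0,0.09,0.6,0,0,0,0,0,0.09,0.6,0,0,0,0,0,0.09,0.6,0,0,0,0,0,0.09,0.6,0,0,0,0,0,0.09,0.6]

```text
clock: 8.1
tool_pos: [0.4787, -0.3459, 0.0566]
eef_rot: [0.69, 0.165, -0.684, 0.169]
contact_force: [-0.2, -0.7, -0.2]
opening: 0.399
```

```bash
python3 -c "
from h import *
st()"
```

```text
t 8.1 tcp [ 0.4787 -0.3459  0.0566] jaw yaw -62.71 x [ 0.0093 -0.0035 -1.    ] F [-0.2  -0.72 -0.17] M [-0.09   0.166  0.056] op 0.399 q [ 0.421  0.92   0.226  1.817 -0.433  0.443 -0.141]
```

Emit:
send_rows:
  commands: [0,0,0,0,0,0.09,0.6,0,0,0,0,0,0.09,0.6,0,0,0,0,0,0.09,0.6,0,0,0,0,0,0.09,0.6,0,0,0,0,0,0.09,0.6,0,0,0,0,0,0.09,0.6,0,0,0,0,0,0.09,0.6,0,0,0,0,0,0.09,0.6,0,0,0,0,0,0,0.6]

```text
clock: 9.0
tool_pos: [0.4784, -0.35, 0.0636]
eef_rot: [0.481, 0.517, -0.476, 0.524]
contact_force: [0.0, 0.1, -0.4]
opening: 0.397
```

```bash
python3 -c "
from h import *
st()"
```

```text
t 9.0 tcp [ 0.4784 -0.35    0.0636] jaw yaw 4.83 x [ 1.210e-02 -6.000e-04 -9.999e-01] F [ 0.04  0.12 -0.4 ] M [-0.083  0.102 -0.008] op 0.397 q [ 0.579  0.891 -0.038  1.801  0.056  0.439  0.589]
```

Emit:
send_rows:
  commands: [0,0.004,-0.005,0,0.004,0.09,0.6,0,0.004,-0.005,0,0.004,0.09,0.6,0,0,0,0,0,0.09,0.6,0,0,0,0,0,0.09,0.6,0,0,0,0,0,0.09,0.6,0,0,0,0,0,0.09,0.6,0,0,0,0,0,0.09,0.6,0,0,0,0,0,0.04,0.6,0,0,0,0,0,0,0.6]

```text
clock: 9.9
tool_pos: [0.4768, -0.3507, 0.0645]
eef_rot: [0.146, 0.691, -0.152, 0.691]
contact_force: [0.6, 1.1, -0.9]
opening: 0.398
```

```bash
python3 -c "
from h import *
st()
d=cams.snapshot('wrist');cv2.imwrite('pics/w4.png',d['image']);np.savez('w4.npz',**d);print(proj(d,[.4774,-.344,.0355]))
"
```

```text
t 9.9 tcp [ 0.4768 -0.3507  0.0645] jaw yaw 65.62 x [-0.0015 -0.0082 -1.    ] F [ 0.63  1.12 -0.89] M [-0.027 -0.038 -0.012] op 0.398 q [ 0.711  0.901 -0.279  1.789  0.471  0.515  1.264]
[329.31117207 230.77061329]
```

View pics/w4.png

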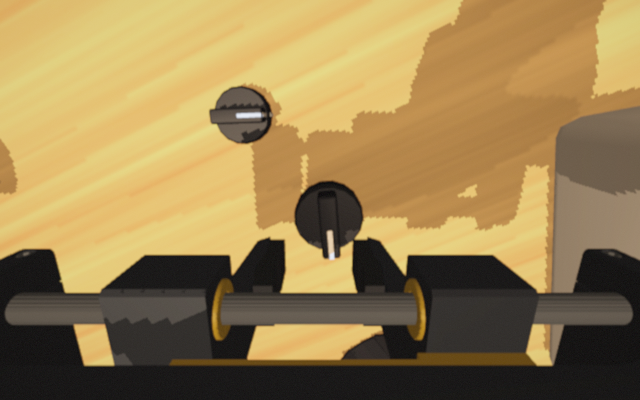

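The knob sits where expected: bar centre (330,231), pointer downwards, bar about 5° off the jaw normal. Align and descend.

Emit:
send_rows:
  commands: [0.002,0.026,-0.01,0.005,-0.001,0.048,0.6,0,0,0,0,0,0,0.6]

```text
clock: 10.15
tool_pos: [0.4772, -0.3444, 0.0624]
eef_rot: [0.125, 0.696, -0.126, 0.696]
contact_force: [-0.4, 0.1, -0.5]
opening: 0.4
```

```bash
python3 -c "
from h import *
st()
"
```

```text
t 10.15 tcp [ 0.4772 -0.3444  0.0624] jaw yaw 69.6 x [-1.0e-04 -1.6e-03 -1.0e+00] F [-0.37  0.06 -0.5 ] M [-0.005  0.031  0.022] op 0.4 q [ 0.716  0.905 -0.298  1.797  0.493  0.514  1.306]
```

Emit:
send_rows:
  commands: [0,0,-0.035,0,0,0.004,0.6,0,0,-0.045,0,0,0.004,0.6,0,0,-0.045,0,0,0,0.6,0,0,-0.025,0,0,0,0.6,0,0,0,0,0,0,0.6]

```text
clock: 10.65
tool_pos: [0.4767, -0.3451, 0.0211]
eef_rot: [0.122, 0.697, -0.125, 0.696]
contact_force: [0.2, 0.7, 0.8]
opening: 0.402
```

```bash
python3 -c "
from h import *
st()
d=cams.snapshot('wrist');cv2.imwrite('pics/w5.png',d['image'][120:400,160:480])
"
```

```text
t 10.65 tcp [ 0.4767 -0.3451  0.0211] jaw yaw 69.88 x [-0.0018 -0.003  -1.    ] F [0.16 0.67 0.83] M [ 0.017  0.03  -0.034] op 0.402 q [ 0.693  0.97  -0.256  1.802  0.525  0.438  1.282]
```

View pics/w5.png

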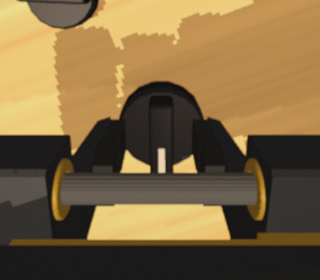

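Emit:
send_rows:
  commands: [0,0,-0.002,0,0,0,1,0,0,0,0,0,0,1,0,0,0,0,0,0,1,0,0,0,0,0,0,1,0,0,0,0,0,0,1,0,0,0,0,0,0,1]
  newtons: 35

```text
clock: 11.3
tool_pos: [0.4775, -0.3456, 0.022]
eef_rot: [0.122, 0.696, -0.125, 0.697]
contact_force: [-0.8, 0.6, -1.0]
opening: 0.135
```

```bash
python3 -c "
from h import *
st()
"
```

```text
t 11.3 tcp [ 0.4775 -0.3456  0.022 ] jaw yaw 69.84 x [ 4.e-04 -4.e-03 -1.e+00] F [-0.82  0.64 -1.05] M [0.021 0.053 0.01 ] op 0.135 q [ 0.693  0.969 -0.257  1.802  0.525  0.437  1.281]
```

Emit:
send_rows:
  commands: [0,0,0.03,0,0,0,1,0,0,0.07,0,0,0,1,0,0,0.1,0,0,-0.03,1,0,0,0.1,0,0,-0.06,1,0.01,0.03,0.1,0,0,-0.08,1,0.02,0.06,0.1,0,0,-0.08,1,0.03,0.1,0.05,0,0,-0.08,1,0.03,0.1,0,0,0,-0.08,1,0.03,0.1,0,0,0,-0.08,1,0.03,0.1,0,0,0,-0.08,1,0.03,0.1,0,0,0,-0.08,1,0.03,0.1,0,0,0,-0.08,1]

```text
clock: 12.5
tool_pos: [0.5285, -0.1717, 0.1715]
eef_rot: [0.496, 0.502, -0.496, 0.506]
contact_force: [0.3, 0.5, -1.0]
opening: 0.136
```

```bash
python3 -c "
from h import *
st()
"
```

```text
t 12.5 tcp [ 0.5285 -0.1717  0.1715] jaw yaw 0.91 x [ 0.0048 -0.003  -1.    ] F [ 0.27  0.5  -0.99] M [-0.049  0.063 -0.039] op 0.136 q [ 2.310e-01  6.880e-01 -1.000e-03  1.855e+00  5.000e-03  5.940e-01
  2.420e-01]
```

Emit:
send_rows:
  commands: [0.025,0.1,0,0,0,-0.08,1,0.02,0.08,0,0,0,-0.08,1,0.015,0.06,0,0,0,-0.08,1,0.01,0.04,0,0,0,-0.08,1,0.005,0.02,0,0,0,-0.08,1,0,0.01,0,0,0,-0.06,1,0,0,0,0,0,-0.03,1,0,0,0,0,0,0,1]

```text
clock: 13.3
tool_pos: [0.5494, -0.0799, 0.1755]
eef_rot: [0.655, 0.274, -0.649, 0.274]
contact_force: [0.1, 0.3, -0.4]
opening: 0.129
```

```bash
python3 -c "
from h import *
st()
d=cams.snapshot('wrist');cv2.imwrite('pics/w6.png',d['image']);np.savez('w6.npz',**d)
"
```

```text
t 13.3 tcp [ 0.5494 -0.0799  0.1755] jaw yaw -44.41 x [ 0.0075  0.0027 -1.    ] F [ 0.12  0.31 -0.39] M [-0.09   0.155  0.014] op 0.129 q [-0.082  0.697  0.245  1.863 -0.282  0.609 -0.436]
```

View pics/w6.png

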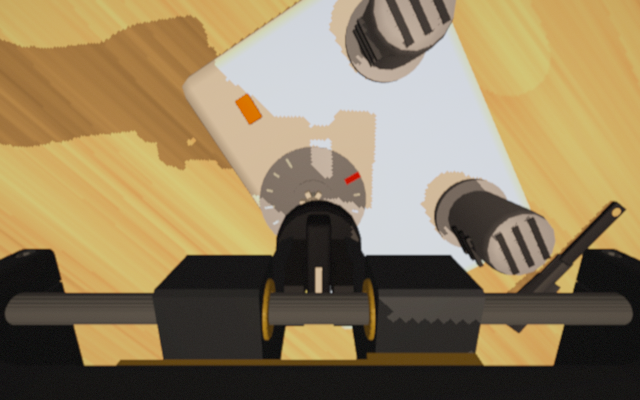

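```bash
python3 - <<'E'
from h import *
d=np.load('w6.npz');img=cv2.resize(d['image'][130:300,240:400],None,fx=4,fy=4,interpolation=cv2.INTER_CUBIC)
def P(p,c):
    u=proj(d,p);q=((u-[240,130]+.5)*4-.5);cv2.circle(img,tuple(int(round(v)) for v in q),3,c,-1);return u
c=np.array([.5505,-.0735])
for a in range(0,360,15):P([c[0]+.043*np.cos(np.radians(a)),c[1]+.043*np.sin(np.radians(a)),.087],(0,255,0))
a=np.radians(-13.5);print(P([c[0]+.0365*np.cos(a),c[1]+.0365*np.sin(a),.087],(255,0,0)))
t=telemetry.get_state()["tool_pos"];h=np.radians(-134.4)
for k in(-.021,0,.021):print(P([t[0]+k*np.cos(h),t[1]+k*np.sin(h),t[2]+.0135],(0,255,255)))
for a in range(0,360,15):P([t[0]+.024*np.cos(np.radians(a)),t[1]+.024*np.sin(np.radians(a)),t[2]-.022+.018],(255,255,0))
cv2.imwrite('pics/w6c.png',img)
E
```

```text
[352.81647059 177.73680849]
[318.20165337 226.36682629]
[318.21319055 267.10968622]
[318.22386829 304.81749691]
```

View pics/w6c.png

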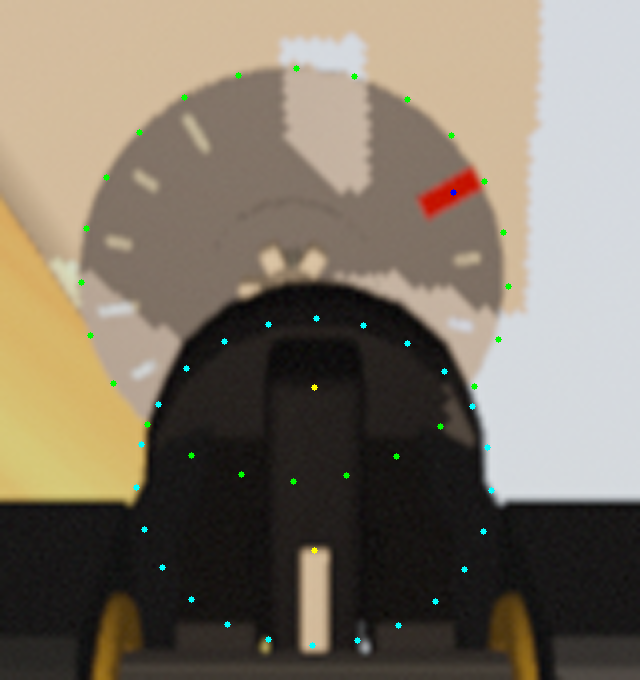

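The projected plate and red mark fall on the picture to about 1 mm. The held knob's line starts where predicted, so the knob axis is at the TCP. Align to (0.5505,-0.0735), yaw -49°, and lower to just above the spindle tip.

Emit:
send_rows:
  commands: [0.004,0.026,-0.01,-0.002,0.005,-0.05,1,0,0,-0.04,0,0,0,1,0,0,-0.05,0,0,0,1,0,0,-0.04,0,0,0,1,0,0,-0.02,0,0,0,1,0,0,0,0,0,0,1]

```text
clock: 13.95
tool_pos: [0.5492, -0.0746, 0.1323]
eef_rot: [-0.661, -0.25, 0.662, -0.25]
contact_force: [0.3, 0.5, -1.4]
opening: 0.134
```

```bash
python3 -c "
from h import *
st()
"
```

```text
t 13.95 tcp [ 0.5492 -0.0746  0.1323] jaw yaw -48.6 x [-1.1e-03  7.0e-04 -1.0e+00] F [ 0.3   0.47 -1.35] M [-0.068  0.144 -0.011] op 0.134 q [-0.085  0.767  0.234  1.888 -0.328  0.525 -0.477]
```

Emit:
send_rows:
  commands: [0.005,0.004,-0.01,0,0,0,1,0,0,0,0,0,0,1]

```text
clock: 14.15
tool_pos: [0.5504, -0.0741, 0.1295]
eef_rot: [-0.661, -0.25, 0.662, -0.249]
contact_force: [-0.0, 0.6, -1.1]
opening: 0.131
```

```bash
python3 -c "
from h import *
st()
for n,b in (('scene',(265,170,335,240)),('top',(320,165,390,235))):
    d=cams.snapshot(n);crop(d['image'],*b,8,'pics/%s7.png'%n)
"
```

```text
t 14.15 tcp [ 0.5504 -0.0741  0.1295] jaw yaw -48.62 x [-1.4e-03  7.0e-04 -1.0e+00] F [-0.02  0.56 -1.05] M [-0.048  0.135 -0.048] op 0.131 q [-0.085  0.773  0.233  1.886 -0.33   0.522 -0.477]
```

View pics/scene7.png

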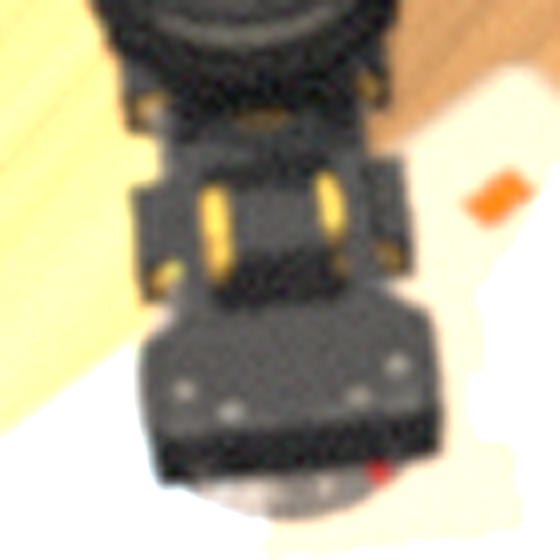

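The gripper hides the spindle in this view, so descend in small steps, watching force and height.

Emit:
send_rows:
  commands: [0,0.002,-0.012,0,0,0,1,0,0,-0.012,0,0,0,1,0,0,-0.006,0,0,0,1]

```text
clock: 14.55
tool_pos: [0.5512, -0.0738, 0.1227]
eef_rot: [0.662, 0.25, -0.661, 0.25]
contact_force: [0.7, 0.8, -0.8]
opening: 0.135
```

```bash
python3 -c "
from h import *
st()
"
```

```text
t 14.55 tcp [ 0.5512 -0.0738  0.1227] jaw yaw -48.61 x [ 1.2e-03  1.0e-04 -1.0e+00] F [ 0.67  0.83 -0.83] M [-0.082  0.123  0.029] op 0.135 q [-0.082  0.783  0.226  1.89  -0.334  0.504 -0.474]
```

Emit:
send_rows:
  commands: [-0.002,0,-0.008,0,0,0,1,0,0,-0.008,0,0,0,1,0,0,0,0,0,0,1]

```text
clock: 14.85
tool_pos: [0.5503, -0.0735, 0.1181]
eef_rot: [0.662, 0.25, -0.661, 0.25]
contact_force: [-1.3, -0.2, -1.1]
opening: 0.129
```

```bash
python3 -c "
from h import *
st()
"
```

```text
t 14.85 tcp [ 0.5503 -0.0735  0.1181] jaw yaw -48.6 x [ 2.e-04  4.e-04 -1.e+00] F [-1.28 -0.16 -1.11] M [-0.042  0.217 -0.024] op 0.129 q [-0.08   0.79   0.222  1.894 -0.337  0.494 -0.472]
```

Emit:
send_rows:
  commands: [0,0,-0.006,0,0,0,1,0,0,-0.004,0,0,0,1,0,0,0,0,0,0,1]

```text
clock: 15.15
tool_pos: [0.5497, -0.0734, 0.1155]
eef_rot: [-0.661, -0.25, 0.662, -0.25]
contact_force: [-0.6, 0.7, -0.1]
opening: 0.135
```

```bash
python3 -c "
from h import *
st()
"
```

```text
t 15.15 tcp [ 0.5497 -0.0734  0.1155] jaw yaw -48.6 x [-7.e-04  8.e-04 -1.e+00] F [-0.61  0.7  -0.11] M [0.003 0.253 0.024] op 0.135 q [-0.078  0.794  0.219  1.896 -0.338  0.489 -0.47 ]
```

Underside is about 5 mm above the seat with almost no force, below the 8.5 mm unmeshed height, so the splines have meshed. Now press through the clip gently.

Emit:
send_rows:
  commands: [0.002,0,-0.006,0,0,0,1,0,0,-0.006,0,0,0,1]

```text
clock: 15.35
tool_pos: [0.5502, -0.0736, 0.113]
eef_rot: [-0.661, -0.25, 0.662, -0.25]
contact_force: [-0.5, 0.1, 2.5]
opening: 0.137
```

```bash
python3 -c "
from h import *
st()
"
```

```text
t 15.35 tcp [ 0.5502 -0.0736  0.113 ] jaw yaw -48.61 x [-6.e-04  7.e-04 -1.e+00] F [-0.54  0.15  2.54] M [-0.098  0.401  0.015] op 0.137 q [-0.077  0.798  0.217  1.896 -0.339  0.484 -0.469]
```

Emit:
send_rows:
  commands: [0,0,-0.008,0,0,0,1,0,0,-0.008,0,0,0,1]

```text
clock: 15.55
tool_pos: [0.5503, -0.074, 0.1096]
eef_rot: [0.662, 0.25, -0.661, 0.25]
contact_force: [-5.2, 1.8, 25.1]
opening: 0.131
```

```bash
python3 -c "
from h import *
st()
"
```

```text
t 15.55 tcp [ 0.5503 -0.074   0.1096] jaw yaw -48.64 x [ 2.e-04  5.e-04 -1.e+00] F [-5.19  1.81 25.14] M [0.261 1.292 0.016] op 0.131 q [-0.074  0.803  0.214  1.898 -0.341  0.476 -0.468]
```

Force rose sharply to 25 N at z = 0.1096 (home expected at about 0.1105), so it has bottomed on the flange. Relieve the push.

Emit:
send_rows:
  commands: [0,0,0.004,0,0,0,1,0,0,0,0,0,0,1]

```text
clock: 15.75
tool_pos: [0.55, -0.0739, 0.1101]
eef_rot: [-0.661, -0.25, 0.662, -0.249]
contact_force: [-0.6, 0.0, 3.1]
opening: 0.13
```

```bash
python3 -c "
from h import *
st()
"
```

```text
t 15.75 tcp [ 0.55   -0.0739  0.1101] jaw yaw -48.64 x [-4.e-04  6.e-04 -1.e+00] F [-0.58  0.04  3.15] M [-0.04   0.379 -0.021] op 0.13 q [-0.074  0.802  0.214  1.898 -0.341  0.477 -0.468]
```

Home and relaxed. Turn anticlockwise in monitored chunks.

Emit:
send_rows:
  commands: [0,0,0,0,0,0.03,1,0,0,0,0,0,0.05,1,0,0,0,0,0,0.05,1,0,0,0,0,0,0.05,1]

```text
clock: 16.15
tool_pos: [0.5502, -0.0739, 0.1099]
eef_rot: [-0.617, -0.346, 0.617, -0.346]
contact_force: [-1.7, 1.2, 1.8]
opening: 0.134
```

```bash
python3 -c "
from h import *
st()
"
```

```text
t 16.15 tcp [ 0.5502 -0.0739  0.1099] jaw yaw -31.45 x [-5.e-04 -1.e-04 -1.e+00] F [-1.73  1.17  1.79] M [-0.038  0.284 -0.024] op 0.134 q [-0.032  0.795  0.141  1.895 -0.224  0.467 -0.281]
```

Emit:
send_rows:
  commands: [0,0,0,0,0,0.055,1,0,0,0,0,0,0.055,1,0,0,0,0,0,0.055,1,0,0,0,0,0,0.055,1,0,0,0,0,0,0.055,1,0,0,0,0,0,0.055,1]

```text
clock: 16.75
tool_pos: [0.5508, -0.0739, 0.1099]
eef_rot: [0.5, 0.5, -0.499, 0.501]
contact_force: [-1.2, 0.6, 1.8]
opening: 0.135
```

```bash
python3 -c "
from h import *
st()
"
```

```text
t 16.75 tcp [ 0.5508 -0.0739  0.1099] jaw yaw 0.14 x [ 9.e-04  3.e-04 -1.e+00] F [-1.18  0.58  1.79] M [-0.027  0.322 -0.015] op 0.135 q [ 0.048  0.788  0.005  1.89  -0.008  0.463  0.061]
```

Emit:
send_rows:
  commands: [0,0,0,0,0,0.055,1,0,0,0,0,0,0.055,1,0,0,0,0,0,0.055,1,0,0,0,0,0,0.055,1,0,0,0,0,0,0.055,1,0,0,0,0,0,0.055,1,0,0,0,0,0,0.055,1,0,0,0,0,0,0.055,1,0,0,0,0,0,0.055,1]

```text
clock: 17.65
tool_pos: [0.5514, -0.0732, 0.1099]
eef_rot: [0.258, 0.659, -0.255, 0.659]
contact_force: [-0.8, 0.6, 2.3]
opening: 0.136
```

```bash
python3 -c "
from h import *
st()
"
```

```text
t 17.65 tcp [ 0.5514 -0.0732  0.1099] jaw yaw 47.5 x [ 0.0018  0.0031 -1.    ] F [-0.8   0.61  2.26] M [ 0.07   0.36  -0.045] op 0.136 q [ 0.173  0.792 -0.207  1.882  0.305  0.496  0.586]
```

Emit:
send_rows:
  commands: [-0.002,0,0,-0.001,0.001,0.055,1,0,0,0,0,0,0.055,1,0,0,0,0,0,0.055,1,0,0,0,0,0,0.055,1,0,0,0,0,0,0.055,1,0,0,0,0,0,0.03,1]

```text
clock: 18.25
tool_pos: [0.5516, -0.0726, 0.11]
eef_rot: [0.083, 0.702, -0.08, 0.703]
contact_force: [-1.1, -0.0, 2.2]
opening: 0.127
```

```bash
python3 -c "
from h import *
st()
d=cams.snapshot('wrist');cv2.imwrite('pics/w8.png',d['image'])
"
```

```text
t 18.25 tcp [ 0.5516 -0.0726  0.11  ] jaw yaw 76.73 x [ 9.0e-04  3.8e-03 -1.0e+00] F [-1.06 -0.05  2.16] M [ 0.061  0.328 -0.101] op 0.127 q [ 0.252  0.804 -0.343  1.877  0.481  0.541  0.928]
```

View pics/w8.png

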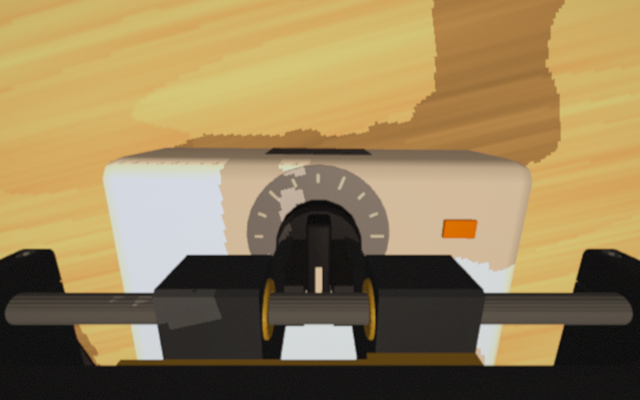

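Pointer is about at the zero direction (the dryer edge is square to the jaws). Now take up the play past zero until the stop is felt.

Emit:
send_rows:
  commands: [0,0,0,-0.002,0,0.03,1,0,0,0,0,0,0.03,1,0,0,0,0,0,0.02,1]

```text
clock: 18.6
tool_pos: [0.5515, -0.0725, 0.1099]
eef_rot: [0.036, 0.706, -0.035, 0.707]
contact_force: [-1.4, 1.1, 1.3]
opening: 0.134
```

```bash
python3 -c "
from h import *
st()
"
```

```text
t 18.6 tcp [ 0.5515 -0.0725  0.1099] jaw yaw 84.29 x [ 0.001   0.0015 -1.    ] F [-1.42  1.1   1.28] M [ 0.071  0.294 -0.02 ] op 0.134 q [ 0.27   0.808 -0.375  1.876  0.525  0.554  1.018]
```

Emit:
send_rows:
  commands: [0,0,0,0,0,0.02,1,0,0,0,0,0,0.02,1]

```text
clock: 18.8
tool_pos: [0.5515, -0.0725, 0.1099]
eef_rot: [0.013, 0.707, -0.011, 0.707]
contact_force: [-0.8, 0.6, 1.7]
opening: 0.135
```

```bash
python3 -c "
from h import *
st()
"
```

```text
t 18.8 tcp [ 0.5515 -0.0725  0.1099] jaw yaw 88.07 x [ 0.001   0.0018 -1.    ] F [-0.76  0.56  1.7 ] M [ 0.111  0.271 -0.274] op 0.135 q [ 0.28   0.811 -0.393  1.876  0.545  0.562  1.065]
```

The stop is felt (moment -0.27 N m at yaw 88°). Turn back about 10.5° through the play to put the pointer on the mark, leaving the spindle at its stop.

Emit:
send_rows:
  commands: [0,0,0,0,0,-0.05,1,0,0,0,0,0,-0.05,1,0,0,0,0,0,-0.015,1,0,0,0,0,0,0,1]

```text
clock: 19.2
tool_pos: [0.5516, -0.0727, 0.1099]
eef_rot: [0.076, 0.703, -0.075, 0.704]
contact_force: [-0.8, 0.8, 2.6]
opening: 0.134
```

```bash
python3 -c "
from h import *
st()
"
```

```text
t 19.2 tcp [ 0.5516 -0.0727  0.1099] jaw yaw 77.69 x [ 0.0016  0.0016 -1.    ] F [-0.75  0.79  2.61] M [ 0.004  0.281 -0.019] op 0.134 q [ 0.252  0.804 -0.345  1.878  0.488  0.541  0.937]
```

Emit:
send_rows:
  commands: [0,0,0,0,0,0,0.6,0,0,0,0,0,0,0.6,0,0,0,0,0,0,0.6,0,0,0,0,0,0,0.6,0,0,0.04,0,0,0,0.6,0,0,0.08,0,0,0,0.6,0,0,0.1,0,0,0,0.6,-0.04,0,0.1,0,0,0,0.6,-0.08,0.06,0.06,0,0,0,0.6,-0.08,0.08,0,0,0,0,0.6,-0.06,0.08,0,0,0,0,0.6,0,0,0,0,0,0,0.6]

```text
clock: 20.4
tool_pos: [0.4868, -0.0169, 0.2129]
eef_rot: [0.076, 0.7, -0.074, 0.706]
contact_force: [0.5, -0.4, -0.1]
opening: 0.399
```

```bash
python3 -c "
from h import *
st()
for n,b in (('scene',(250,180,350,255)),('top',(310,160,400,235))):
    d=cams.snapshot(n);crop(d['image'],*b,8,'pics/%s9.png'%n)
d=cams.snapshot('wrist');cv2.imwrite('pics/w9.png',d['image'])
"
```

```text
t 20.4 tcp [ 0.4868 -0.0169  0.2129] jaw yaw 77.85 x [ 0.0095  0.0021 -1.    ] F [ 0.47 -0.36 -0.07] M [ 0.022 -0.01   0.017] op 0.399 q [ 0.22   0.573 -0.434  2.002  0.393  0.637  0.888]
```

View pics/scene9.png

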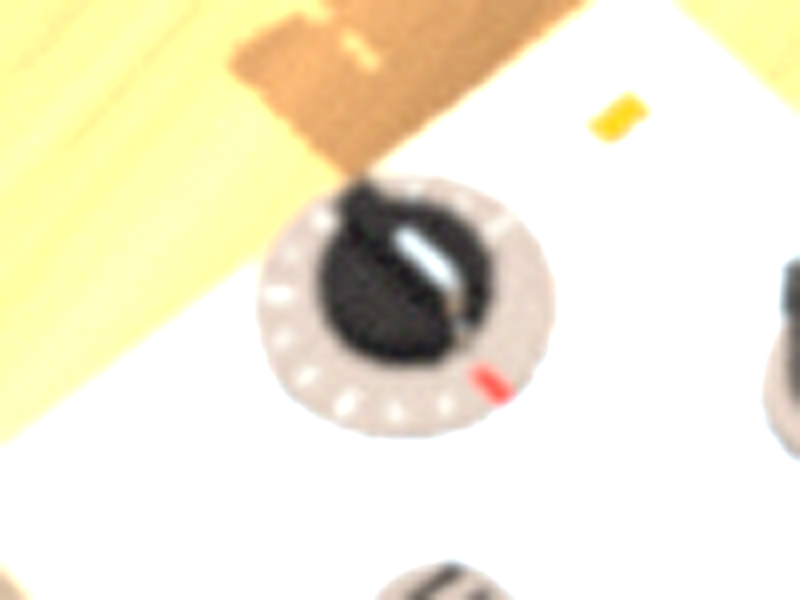

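View pics/top9.png

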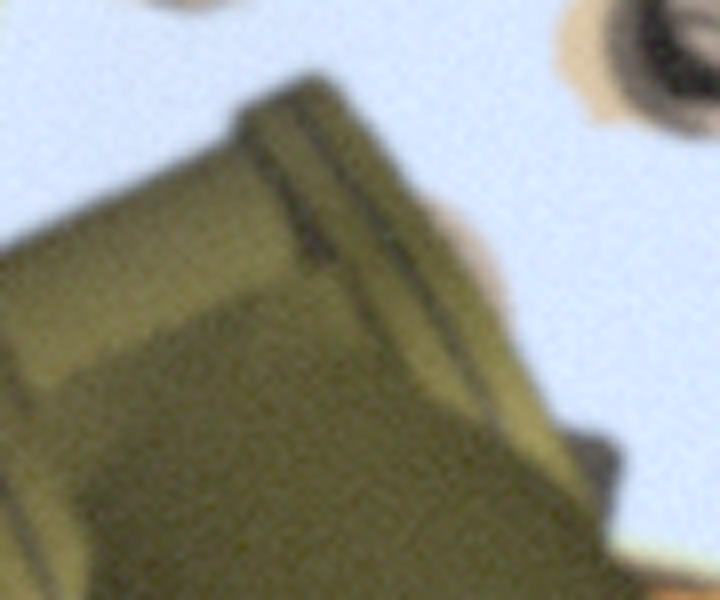

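View pics/w9.png

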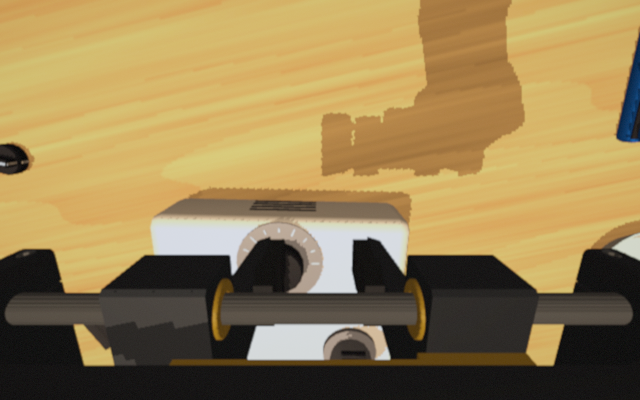

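The pointer is towards the red mark. I'll measure the heading and seating height against predictions; first move the arm away so that the top camera can see.

Emit:
send_rows:
  commands: [-0.04,0.1,0.02,0,0,0,0.6,-0.06,0.14,0.02,0,0,0,0.6,-0.04,0.14,0,0,0,0,0.6,-0.02,0.14,0,0,0,0,0.6,0,0.1,0,0,0,0,0.6,0,0.04,0,0,0,0,0.6,0,0,0,0,0,0,0.6]

```text
clock: 21.25
tool_pos: [0.4548, 0.1423, 0.2218]
eef_rot: [0.083, 0.697, -0.083, 0.707]
contact_force: [0.3, -0.4, 0.0]
opening: 0.399
```

```bash
python3 - <<'E'
from h import *
st()
c=np.array([.5505,-.0737])
for n,b in (('scene',(270,185,330,245)),('top',(325,170,385,230))):
    d=cams.snapshot(n);cv2.imwrite(f'pics/{n}10.png',d['image'])
    crop(d['image'],*b,9,'pics/%s10c.png'%n)
    for lab,z in(('home',.0885),('up6',.0945)):
        h=np.radians(-13.5);e=np.r_[np.cos(h),np.sin(h)]
        print(n,lab,[np.round((proj(d,[*(c+k*e),z+hh])-b[:2]+.5)*9-.5,1) for k,hh in((0,.0355),(.021,.0355),(.024,.018),(.024,0))])
    np.savez(n+'10.npz',**d)
E
```

```text
t 21.25 tcp [0.4548 0.1423 0.2218] jaw yaw 76.48 x [ 0.0148 -0.0016 -0.9999] F [ 0.35 -0.38  0.03] M [-0.052  0.032  0.008] op 0.399 q [-0.143  0.541 -0.401  2.025  0.363  0.63   0.547]
scene home [array([271.4, 218.4]), array([329.6, 275.1]), array([340.1, 319.2]), array([342.1, 354.9])]
scene up6 [array([270.3, 205.6]), array([328.8, 262.4]), array([339.4, 307. ]), array([341.4, 343.1])]
top home [array([280.7, 259.3]), array([301.3, 176. ]), array([299.2, 173.7]), array([294.1, 183.2])]
top up6 [array([282.3, 256.5]), array([303.1, 172.7]), array([300.9, 170.4]), array([295.8, 180.1])]
```

View pics/scene10c.png

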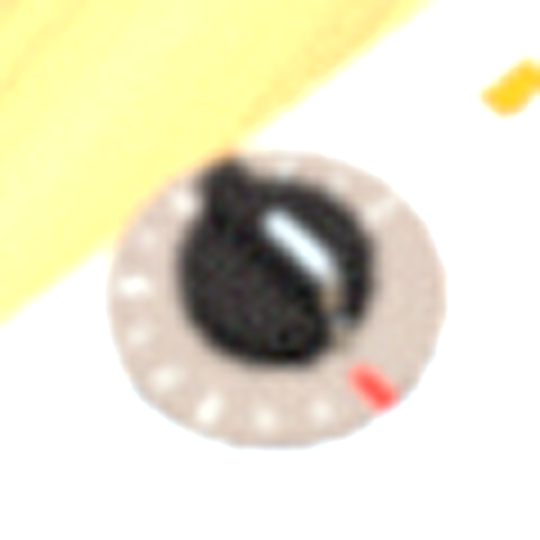

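View pics/top10c.png

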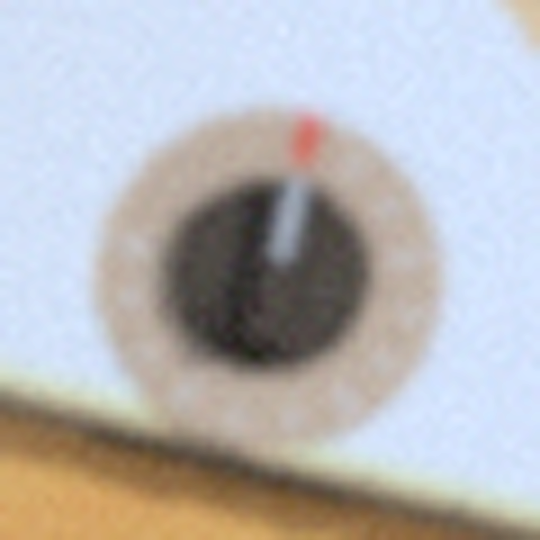

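Both cameras match the "home" prediction:
- **Scene:** the pointer line runs (270,218)→(332,275); predicted home (271,218)→(330,275), while 6 mm proud would give (270,206).
- **Top:** the line points straight at the red mark.

Handing in.

```bash
python3 -c "
from plant import job
print(job.finish_job())"
```

```text
the job is handed in; nothing more can be done
None
```

The larger knob is back on the boot dryer's spindle, pressed fully home and turned back to the zero stop. The pointer is on the red mark, the arm is clear, and I handed the job in at about 21 s.

- **Regrasp:** I picked the knob up by its bar, turned it on the shelf and regrasped it half a turn round. This kept the later turn inside the wrist's range.
- **Fit:** The splines meshed at knob heading about -139° with almost no force. I then pressed it through the clip. It bottomed on the flange at the expected height, with a brief 25 N reading that I relieved at once. That was more than the 5–12 N the clip needs, but within the limits.
- **Zero:** I turned it anticlockwise until the stop was felt, at about 0.27 N m and jaw yaw 88°; the stop was expected at about 85.5°. Then I turned it back about 10° through the play so the pointer sits on the mark.
- **Last checks:** The scene camera shows the pointer line within about 1 mm of the fully-home prediction, clearly not 6 mm proud. The top camera shows it pointing at the red mark.
- **Not seen directly:** The spindle is hidden under the knob, so its zero position rests on the felt stop and the 9° of play.

Nothing disagreed, and I saw no contact with the other items on the shelf.

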